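# Load the tube carrier through the dock's sprung flap gate

### The job

Take the white tube carrier by its fin, set it down upright on the open front end of the loading dock with its round nose towards the flap gate, and slide it in along the floor through the two sprung flaps (never lift it over them). Push gently until it has pressed in the sprung plunger at the back by about 7 mm, hold it there a moment without ramming it, then let go and leave it inside with the flaps swung fully shut behind it. Keep the carrier upright, and do not shift the timer or the marker.

Things in the scene. Friction and masses are not known exactly. Their poses are not given: they have to be found in the camera images.
- carrier: White tube carrier, loose, 0.2 to 0.45 kg: block 90 mm long (x), 70 wide (y), 34 high; flat rear (x = -45), half-round front. Grip fin on its middle: 30 mm long (x), 12 thick (y), from the deck (z = 34) up to z = 78 mm; grasp across its thickness. Small tubes fixed in the deck reach z = 54 at x = -33 and +29 mm. Origin: centre of underside; z up.
- carrier_nose (a point): The foremost point of the carrier's round nose (radius 35 mm), at its underside: carrier x = +45 mm, y = 0, z = 0.
- dock: Grey and bare metal loading dock fixed to the bench: an open-topped lane. x points along the lane, inward; z up; origin on the bench under the middle of the flap gate. Floor plate 4 mm thick, x = -150 to +270, y = -65 to +65 mm; all walls end at z = 40 mm. Behind the gate: walls at y = +-51, low guides at +-39 from x = 75 to 175. Over 22 N on the dock through the carrier is ramming.
- lane_mouth (a point): Middle of the narrow lane's mouth, on the floor plate's top: dock x = -42, y = 0, z = 4 mm. From here to the gate (x = 0) straight walls stand at y = +-38 mm; in front, funnel walls widen to about +-60 mm at x = -92; before that, to x = -150, the apron is open.
- dock_end (a point): Middle of the far end of the floor plate's top: dock x = 270, y = 0, z = 4 mm. In front of it stands a dark grey backstop block with a sprung plunger facing the gate: round white head, 22 mm diameter, centred at y = 0, z = 21 mm. The block is clamped elsewhere in every run: the resting plunger's face lies between dock x = 150 and 190 mm; see or feel for it.
- flap_left (a joint): Sprung flap of the gate: upright steel leaf, 3 mm thick, 44 mm long, z = 6 to 40 mm, hinged at dock x = 0, y = +46. 0 = shut across the lane, up to 1.5 rad = swung inward (to dock +x); never outward. Closing spring: 0.02 N m shut, 0.065 N m open. Its tip sweeps to dock x = 44 mm, so the carrier's rear must be past that for it to shut.
- flap_right (a joint): The other flap, its mirror image, hinged at dock y = -46 mm; 0 = shut, up to 1.5 rad = swung inward.
- plunger (a joint): How far the plunger is pressed in, in m: 0 = resting, 0.018 = bottomed. Spring 1.6 N per mm plus damping (0.8 N at 10 mm/s); it pushes slowly back when let go. It must stay pressed by more than 0.005 (8 N) for 0.3 s; aim for 0.007 (11 N).
- bench_timer: Bystander: white timer, 66 x 66 x 19 mm, lying behind the dock; origin at the centre of its underside.
- marker: Bystander: dark blue and white marker pen, 135 mm long, 14 mm thick, lying left of the dock; origin at the centre of its underside.

How it is judged:
By the outcome, as a careful person would: the job done as asked, in the order asked, and still so for the second after the job is handed in, with the robot touching nothing.
It also fails if it takes over 64 s, if anything falls off the work surface, if the arm or the gripper's body presses on something with over 40 N, if the wrist force passes 120 N, or if a joint passes its speed limit or range.

### The arm

A 7-joint arm with a two-finger parallel gripper is mounted at the origin on a cart in front of the work surface, level with it; the furniture and walls round the work are solid. World frame = base frame: x ahead of the robot, y to its left, z up, the work surface at z = 0. Lengths are in m, angles in rad, forces in N, time in s.
With the tool pointing down it reaches from about 0.425 to 0.8 m from the base axis. Payload 8.3 kg.
Tool frame: the origin (TCP) lies on the centre line of the jaws, within the pads' length; the fingertips stand 19 mm ahead of it and the grasp point (between the pads) is the TCP (arm.finger_overhang is the distance from the TCP to the fingertips, in m); z points along the fingers, x is the direction in which the jaws open and shut, and the axes are right-handed (so a half turn about z gives the same grasp; the last joint's range is limited). The gripper opens to 85 mm and grips with 20 to 120 N. Pads are 22 mm wide; open, the fingers measure 114 mm over their backs; the gripper's body (76 mm by 85 mm) begins 54 mm behind the grasp point. The pads swing forward as they close: fully open they stand 13 mm farther back than shut.
Start: joints at [1.097, 0.383, 0.016, 1.37, -0.006, 1.388, -0.046], TCP at [0.25, -0.573, 0.25] pointing down, gripper open.
Joint ranges: [-2.95, 2.95], [-0.25, 2.06], [-1.52, 1.56], [0.18, 2.33], [-1.44, 4.58], [0.02, 2.06], [-3.01, 3.01]. Speed limits (rad/s): [2.39, 2.39, 3.01, 3.01, 3.14, 3.14, 3.14].

### API

Orientations are given as [roll, pitch, yaw] about the fixed x, y, z axes, in that order (R = Rz(yaw) Ry(pitch) Rx(roll)).
In Python, from station import arm gives the robot as it stands.
- The arm moves only by the tool jog_arm, never from a script. Its argument "targets" is a list of rows, each a list of 2 entries, a list of its own where there are three numbers: the shift along the tool's x, y, z in m, then the turn, a rotation vector about the tool's x, y, z in rad. A call has 1 to 8 rows; each row shifts and turns the commanded pose from where the row before left it, along the tool's axes as they then stand; what a row does not reach is not made up. A row lasts 1/10 s, in which the tool goes at most 50 mm and 8.59 degrees, less where a joint would pass 70% of its speed; a pose out of reach is approached as far as the arm can. A call is refused whole if a number of a shift passes 0.05 or a number of a turn 0.15, either way. A call with a gripper value outside its range is refused whole. "hand" is the finger opening in m, from 0 to 0.0854, set as the call begins (left out, the last holds). The fingers move at their own pace and stop on an object; the grip force is fixed at half the most. Time passes only in rows, so rows that do not move let the fingers close. It gives the time, the measured TCP pose, the force and the opening at its end, in the units of the state.
- arm.read_state(): the state, without advancing time (a new reading comes with each control period).
- arm.grab_frame(name): name is "scene" or "top"; returns the picture (420x560x3 uint8, red, green, blue); there is no depth.
- arm.get_calibration(name): a dict with "vertical_fov" (degrees; the focal length in pixels is half the picture's height over the tangent of half this angle, whatever the lens; pixels are square), "cx", "cy" (the principal point, pixels), "view" (4x4, takes a point from world to camera coordinates). Camera axes: x right, y up, looking along -z (the intrinsics and any distortion apply to the point x, -y, -z); pixel columns grow to the right and rows downward; lengths in m; the calibration is good to about 2 mm. A picture is of the moment at which its call begins. get_calibration takes no time and is no camera call.
- arm.job_done(): hands the job in, once; it reports no verdict.
The state is a dict: "clock": time; "qpos": joint angles; "dq": joint speeds; "joint_efforts": joint torques, N m; "ee_pos": TCP position; "eef_rot": TCP orientation; "ft_force": force on the tool from outside, world axes, zero at the start; "torque": the same for the moment, N m; "opening": finger opening in m.
Only numpy, scipy, OpenCV 4.12 (cv2) and the standard library are available. Lean on these libraries where they do the work, as an engineer would, in place of code of your own. Each camera call takes 0.05 s, during which the arm holds its last target. There are 200 camera calls.

## Working session

There is one attempt and no reset: what is moved stays moved. The work goes in short steps, Python scripts to look and compute and a tool call to move; the robot and the scene stay as the last step left them, time stands still between calls to the robot, and variables do not carry over. Pictures are saved under pics/ and viewed, about 8 in all and at most 12, crops included, and the job is handed in when it is done.

Besides the shell and the picture viewer there is one more tool, called after "Request:" as name(argument=value, ...) on one line, values as JSON. jog_arm: Moves the arm, as the interface text tells. Its arguments: {"type":"object","properties":{"targets":{"type":"array","items":{"type":"array"}},"hand":{"type":"number"}},"required":["targets"]}

```bash
mkdir -p pics && ls && python3 - <<'E'
from station import arm
import cv2
s=arm.read_state();print(s)
for n in("scene","top"):
    c=arm.get_calibration(n);print(n,c)
    cv2.imwrite(f"pics/{n}0.png",arm.grab_frame(n)[:,:,::-1])
E
```

```text
pics
{'clock': 0.0, 'qpos': array([ 1.09708795,  0.38425136,  0.01640868,  1.37115974, -0.00630929,
        1.3881891 , -0.046493  ]), 'dq': array([ 0.00053022, -0.00112513, -0.00044136,  0.00147403,  0.00076247,
        0.00052923,  0.00137744]), 'joint_efforts': array([ 9.49968398e-05, -6.27595854e+01,  8.43380168e-01, -3.71829879e+01,
        1.61053624e-02,  1.42133966e-02, -3.02393332e-06]), 'ee_pos': array([ 0.24942676, -0.57256592,  0.24926834]), 'eef_rot': array([ 3.14155296e+00,  1.95749301e-03, -1.15995117e+00]), 'ft_force': array([-0.69127485,  0.02768398, -1.41218249]), 'torque': array([-0.031484  ,  0.00679613,  0.00738698]), 'opening': 0.0856144005519117}
scene {'vertical_fov': 47.7757737877223, 'cx': 278.4791696027069, 'cy': 210.74898666855466, 'view': array([[-0.70975298, -0.70434141,  0.01240507,  0.42826034],
       [ 0.43675453, -0.42615711,  0.79223456, -0.29130293],
       [-0.5527171 ,  0.56770881,  0.61009058, -1.00286323],
       [ 0.        ,  0.        ,  0.        ,  1.        ]])}
top {'vertical_fov': 42.425253186249705, 'cx': 292.1878749603673, 'cy': 208.56825517006794, 'view': array([[-0.00546097, -0.99992345, -0.01110274,  0.04913485],
       [ 0.99396348, -0.00664437,  0.10951002, -0.58196136],
       [-0.10957541, -0.01043768,  0.99392368, -1.45755772],
       [ 0.        ,  0.        ,  0.        ,  1.        ]])}
```

View pics/scene0.png

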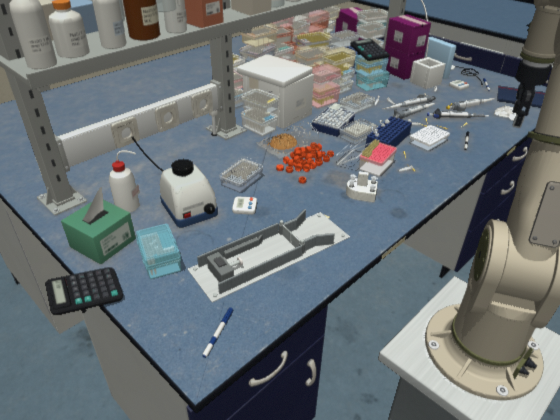

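View pics/top0.png

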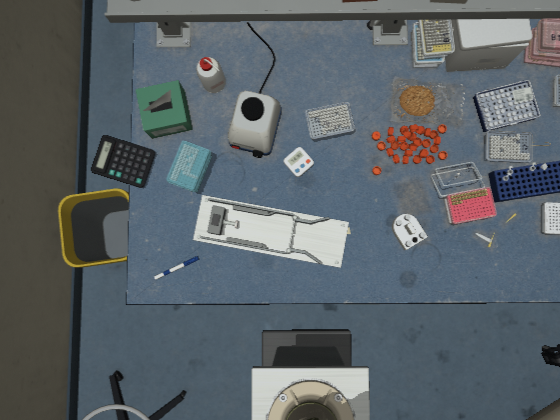

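```bash
python3 - <<'E'
import cv2,numpy as np
a=cv2.imread('pics/top0.png')
d=cv2.resize(a[190:272,188:356],None,fx=4.7,fy=4.7,interpolation=cv2.INTER_CUBIC)
c=cv2.resize(a[206:256,384:434],None,fx=4,fy=4,interpolation=cv2.INTER_CUBIC)
out=np.zeros((600,800,3),np.uint8);out[:d.shape[0],:d.shape[1]]=d;out[390:590,0:200]=c
b=cv2.imread('pics/scene0.png');e=cv2.resize(b[205:300,185:355],None,fx=2,fy=2)
out[390:390+190,210:550]=e
f=cv2.resize(b[165:205,340:385],None,fx=5,fy=5,interpolation=cv2.INTER_CUBIC);out[390:590,560:785]=f
cv2.imwrite('pics/z.png',out)
E
```

```text
(no output)
```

View pics/z.png

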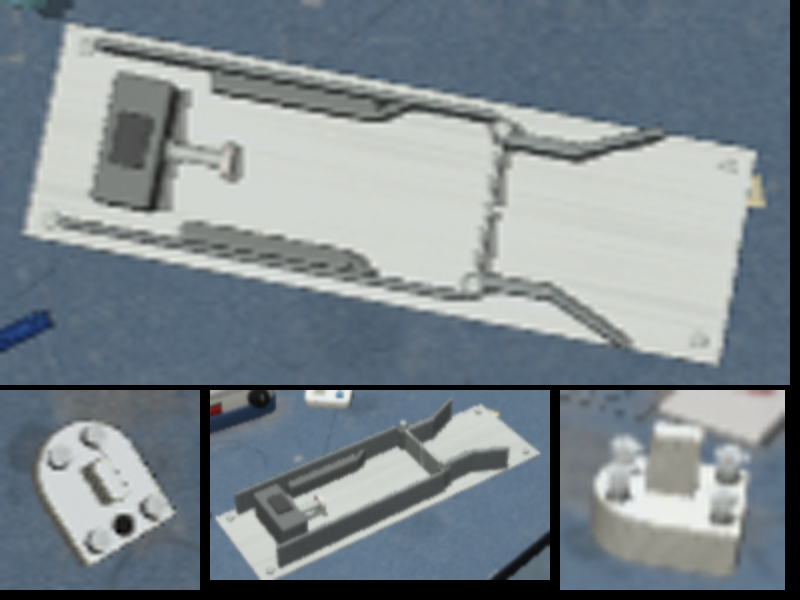

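```bash
cat > h.py <<'E'
import numpy as np, cv2
from scipy.optimize import least_squares
from station import arm
def proj(n,P):
    c=arm.get_calibration(n);f=210/np.tan(np.radians(c['vertical_fov']/2))
    P=np.atleast_2d(P);q=P@c['view'][:3,:3].T+c['view'][:3,3]
    return np.c_[c['cx']+f*q[:,0]/-q[:,2], c['cy']+f*q[:,1]/q[:,2]]
def place(p,L):  # p = x,y,yaw ; L local points
    c,s=np.cos(p[2]),np.sin(p[2]);L=np.atleast_2d(L)
    return np.c_[p[0]+c*L[:,0]-s*L[:,1],p[1]+s*L[:,0]+c*L[:,1],L[:,2]]
def fit(obs,p0): # obs: list of (cam, local, px)
    g=lambda p:np.concatenate([(proj(n,place(p,l))-u).ravel() for n,l,u in obs])
    r=least_squares(g,p0);return r.x,r.fun.reshape(-1,2)
E
cat > m.py <<'E'
from h import *
t=lambda u,v:(188+u/4.7,190+v/4.7); s=lambda u,v:(185+(u-210)/2,205+(v-390)/2)
c=lambda u,v:(384+u/4,206+(v-390)/4)
k=lambda u,v:(340+(u-560)/5,165+(v-390)/5)
D=[('top',(.27,-.065,.004),t(67,24)),('top',(-.15,-.065,.004),t(757,150)),('top',(-.15,.065,.004),t(718,365)),('top',(.27,.065,.004),t(25,235)),
('scene',(-.15,-.065,.004),s(482,405)),('scene',(-.15,.065,.004),s(540,454)),('scene',(.27,-.065,.004),s(216,517))]
for sel in (D[:4],D):
    p,r=fit(sel,[.6,0,1.6]);print(p,np.round(r,1).tolist())
C=[('top',(-.045,.035,.034),c(88,566)),('top',(-.045,-.035,.034),c(176,514)),('top',(0,0,.078),c(105,476))]
S=[('scene',(0,0,.078),k(678,433)),]
for sel in (C,C+S):
    q,r=fit(sel,[.6,-.25,2]);print(q,np.round(r,1).tolist())
print('tip',place(p,[[-.105,0,0],[.27,0,0]]))
# plunger face (z=.021, y=0): head front edge
for u in ((243,165),(238,163)):
    print(least_squares(lambda x:(proj('top',place(p,[[x[0],x[1],.021]]))-np.array(t(*u))).ravel(),[.17,0]).x)
E
python3 m.py
```

```text
[0.51139857 0.04637521 1.38152636] [[-0.0, -0.3], [0.1, -0.1], [0.3, 0.2], [-0.4, 0.2]]
[0.50999135 0.04661456 1.37843575] [[0.0, -0.1], [0.1, 0.6], [0.2, 0.8], [-0.5, 0.4], [-0.5, -1.1], [0.3, -1.0], [-0.8, -0.3]]
[ 0.52331474 -0.26966103  0.54168482] [[-0.2, -0.0], [-0.6, -0.4], [0.8, 0.5]]
[ 0.52216287 -0.26934008  0.55329941] [[-0.1, 0.4], [-0.6, -0.2], [0.7, 0.9], [-0.8, -1.3]]
tip [[ 0.48991782 -0.05644879  0.        ]
 [ 0.561609    0.31163459  0.        ]]
[ 0.14740873 -0.00023608]
[ 0.15053811 -0.00084906]
```

Request:
jog_arm(targets=[[[-0.017, -0.037, 0], [0, 0, 0]], [[-0.017, -0.037, 0], [0, 0, 0]], [[-0.017, -0.037, 0], [0, 0, 0]], [[-0.017, -0.037, 0], [0, 0, 0]], [[-0.017, -0.037, 0], [0, 0, 0]], [[-0.017, -0.037, 0], [0, 0, 0]], [[-0.017, -0.037, 0], [0, 0, 0]], [[-0.017, -0.037, 0], [0, 0, 0]]])

```text
clock: 0.9
ee_pos: [0.4673, -0.3286, 0.25]
eef_rot: [3.141, 0.001, -1.16]
ft_force: [0.8, -0.5, 0.3]
opening: 0.0854
```

```bash
cat >> h.py <<'E'
from scipy.spatial.transform import Rotation as Ro
DOCK=np.array([.5107,.0465,1.380])
def go(x,y,z,cyaw,n=1):
    "tool-frame shift (in the present axes) and turn to the target, carrier yaw given"
    s=arm.read_state();R=Ro.from_euler('xyz',s['eef_rot']);T=Ro.from_euler('xyz',[np.pi,0,cyaw-np.pi/2])
    print('clock',round(s['clock'],2),'pos',s['ee_pos'].round(4),'rpy',s['eef_rot'].round(3),'F',s['ft_force'].round(1),'open',round(s['opening'],4))
    print('shift',(R.inv().apply(np.array([x,y,z])-s['ee_pos'])).round(4),'turn',(R.inv()*T).as_rotvec().round(4),'q7',s['qpos'][6].round(2))
def inD(): # TCP in dock frame
    s=arm.read_state();d=s['ee_pos']-np.array([*DOCK[:2],0]);c,n=np.cos(DOCK[2]),np.sin(DOCK[2])
    return np.round([c*d[0]+n*d[1],-n*d[0]+c*d[1],d[2]],4)
E
python3 -c "
from h import *
go(.5225,-.2695,.16,.548)"
```

```text
clock 0.9 pos [ 0.4673 -0.3286  0.25  ] rpy [ 3.141e+00  1.000e-03 -1.160e+00] F [ 0.8 -0.5  0.3] open 0.0854
shift [-0.0321 -0.0742  0.09  ] turn [ 0.0003  0.0006 -0.1373] q7 -0.64
```

Request:
jog_arm(targets=[[[-0.016, -0.037, 0.02], [0, 0, 0]], [[-0.016, -0.037, 0.02], [0, 0, 0]], [[0, 0, 0.025], [0, 0, -0.137]], [[0, 0, 0.025], [0, 0, 0]], [[0, 0, 0], [0, 0, 0]]])

```text
clock: 1.4
ee_pos: [0.5195, -0.2699, 0.1561]
eef_rot: [3.138, 0.007, -1.022]
ft_force: [-0.7, 0.0, 0.3]
opening: 0.0853
```

```bash
python3 -c "
from h import *
go(.5225,-.2695,.16,.548)
t=arm.grab_frame('top')[:,:,::-1];s=arm.grab_frame('scene')[:,:,::-1]
o=np.hstack([cv2.resize(t[180:280,360:460],(400,400),interpolation=2),cv2.resize(s[120:220,310:410],(400,400),interpolation=2)])
cv2.imwrite('pics/a.png',o)"
```

```text
clock 1.4 pos [ 0.5195 -0.2699  0.1561] rpy [ 3.138  0.007 -1.022] F [-0.7  0.   0.3] open 0.0853
shift [ 0.0012 -0.0027 -0.0039] turn [0.0041 0.0066 0.0003] q7 -0.66
```

View pics/a.png

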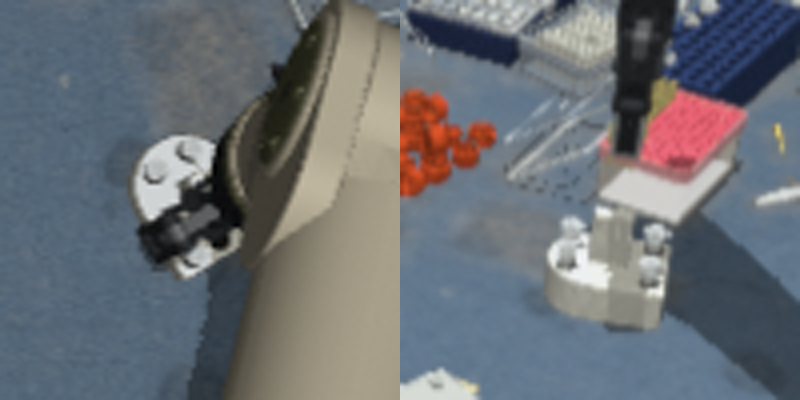

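Request:
jog_arm(targets=[[[0.001, -0.003, 0.02], [0.004, 0.006, 0]], [[0, 0, 0.03], [0, 0, 0]], [[0, 0, 0.025], [0, 0, 0]], [[0, 0, 0.018], [0, 0, 0]], [[0, 0, 0.002], [0, 0, 0]], [[0, 0, 0], [0, 0, 0]]])

```text
clock: 2.1
ee_pos: [0.5259, -0.2713, 0.0667]
eef_rot: [-3.137, -0.007, -1.024]
ft_force: [1.3, -0.3, 0.5]
opening: 0.085
```

Request:
jog_arm(targets=[[[0, 0, 0], [0, 0, 0]], [[0, 0, 0], [0, 0, 0]], [[0, 0, 0], [0, 0, 0]], [[0, 0, 0], [0, 0, 0]], [[0, 0, 0], [0, 0, 0]], [[0, 0, 0], [0, 0, 0]], [[0, 0, 0], [0, 0, 0]], [[0, 0, 0], [0, 0, 0]]], hand=0.0)

```text
clock: 2.9
ee_pos: [0.5252, -0.2705, 0.0653]
eef_rot: [-3.138, -0.006, -1.023]
ft_force: [-2.1, 0.5, 2.0]
opening: 0.0111
```

```bash
python3 -c "
from h import *
go(.5225,-.2695,.16,.548)"
```

```text
clock 2.9 pos [ 0.5252 -0.2705  0.0653] rpy [-3.138 -0.006 -1.023] F [-2.1  0.5  2. ] open 0.0111
shift [-0.0018  0.0014 -0.0947] turn [-0.0039 -0.0056 -0.0001] q7 -0.69
```

Request:
jog_arm(targets=[[[0, 0, -0.01], [0, 0, 0]], [[0, 0, -0.02], [0, 0, 0]], [[0, 0, -0.03], [0, 0, 0]], [[0, 0, -0.01], [0, 0, -0.13]], [[0, 0, 0], [0, 0, -0.14]], [[0, 0, 0], [0, 0, -0.14]], [[0, 0, 0], [0, 0, -0.14]], [[0, 0, 0], [0, 0, -0.14]]])

```text
clock: 3.7
ee_pos: [0.5247, -0.2706, 0.1357]
eef_rot: [3.141, -0.007, -0.327]
ft_force: [-0.3, 0.2, -3.1]
opening: 0.0114
```

Request:
jog_arm(targets=[[[0, 0, 0], [0, 0, -0.135]], [[0, 0, 0], [0, 0, 0]], [[0, 0, 0], [0, 0, 0]]])

```text
clock: 4.0
ee_pos: [0.5247, -0.2706, 0.1355]
eef_rot: [3.14, -0.007, -0.202]
ft_force: [-0.8, -0.2, -2.8]
opening: 0.011
```

```bash
python3 -c "
from h import *
P=place(DOCK,[[-.102,0,.13]])[0];go(*P,1.380);print(inD())"
```

```text
clock 4.0 pos [ 0.5247 -0.2706  0.1355] rpy [ 3.14  -0.007 -0.202] F [-0.8 -0.2 -2.8] open 0.011
shift [-0.0763 -0.2059  0.0047] turn [ 0.0016 -0.007  -0.0115] q7 0.1
[-0.3087 -0.0739  0.1355]
```

Request:
jog_arm(targets=[[[-0.006, -0.017, 0], [0.002, -0.007, -0.011]], [[-0.012, -0.034, 0], [0, 0, 0]], [[-0.012, -0.034, 0], [0, 0, 0]], [[-0.012, -0.034, 0], [0, 0, 0]], [[-0.012, -0.034, 0], [0, 0, 0]], [[-0.012, -0.034, 0], [0, 0, 0]], [[-0.006, -0.017, 0], [0, 0, 0]], [[0, 0, 0], [0, 0, 0]]])

```text
clock: 4.8
ee_pos: [0.4917, -0.052, 0.1357]
eef_rot: [-3.14, -0.0, -0.183]
ft_force: [0.3, 0.6, -2.6]
opening: 0.0112
```

```bash
python3 -c "
from h import *
P=place(DOCK,[[-.102,0,.071]])[0];go(*P,1.380);print(inD())
t=arm.grab_frame('top')[:,:,::-1];s=arm.grab_frame('scene')[:,:,::-1]
o=np.hstack([cv2.resize(t[190:290,255:355],(400,400),interpolation=2),cv2.resize(s[160:260,260:360],(400,400),interpolation=2)])
cv2.imwrite('pics/b.png',o)"
```

```text
clock 4.8 pos [ 0.4917 -0.052   0.1357] rpy [-3.14  -0.    -0.183] F [ 0.3  0.6 -2.6] open 0.0112
shift [-0.      0.0018  0.0647] turn [-0.0013 -0.      0.0079] q7 -0.25
[-0.1003  0.      0.1357]
```

View pics/b.png

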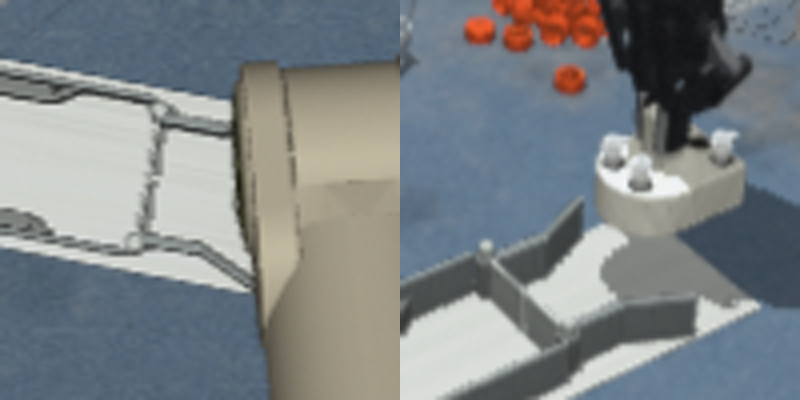

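Request:
jog_arm(targets=[[[0, 0.001, 0.02], [-0.001, 0, 0.008]], [[0, 0.001, 0.02], [0, 0, 0]], [[0, 0, 0.014], [0, 0, 0]], [[0, 0, 0.008], [0, 0, 0]], [[0, 0, 0], [0, 0, 0]]])

```text
clock: 5.4
ee_pos: [0.4912, -0.0589, 0.0723]
eef_rot: [3.141, 0.002, -0.196]
ft_force: [-0.2, 0.1, -2.0]
opening: 0.011
```

Request:
jog_arm(targets=[[[0, 0, 0.001], [0, 0, 0]], [[0, 0, 0.001], [0, 0, 0]], [[0, 0, 0.001], [0, 0, 0]], [[0, 0, 0], [0, 0, 0]]])

```text
clock: 5.8
ee_pos: [0.492, -0.0586, 0.0706]
eef_rot: [3.141, -0.001, -0.195]
ft_force: [0.8, 0.3, -2.9]
opening: 0.0112
```

```bash
python3 -c "
from h import *
P=place(DOCK,[[-.102,0,.0693]])[0];go(*P,1.380);print(inD())"
```

```text
clock 5.8 pos [ 0.492  -0.0586  0.0706] rpy [ 3.141e+00 -1.000e-03 -1.950e-01] F [ 0.8  0.3 -2.9] open 0.0112
shift [-0.0016 -0.0048  0.0013] turn [ 0.0007 -0.0006 -0.0042] q7 -0.29
[-0.1068 -0.0016  0.0706]
```

Request:
jog_arm(targets=[[[-0.0015, -0.005, 0], [0, 0, -0.004]], [[0, 0, 0.001], [0, 0, 0]], [[0, 0, 0.001], [0, 0, 0]], [[0, 0, 0], [0, 0, 0]]])

```text
clock: 6.2
ee_pos: [0.4915, -0.0527, 0.0693]
eef_rot: [3.141, -0.0, -0.19]
ft_force: [-6.0, 2.1, 10.8]
opening: 0.0112
```

Request:
jog_arm(targets=[[[0, 0, 0.0005], [0, 0, 0]], [[0, 0, 0.0005], [0, 0, 0]], [[0, 0, 0], [0, 0, 0]]])

```text
clock: 6.5
ee_pos: [0.4915, -0.0527, 0.0693]
eef_rot: [3.141, -0.001, -0.19]
ft_force: [-11.4, 3.0, 22.3]
opening: 0.0113
```

```bash
python3 -c "
from h import *
P=place(DOCK,[[-.04,0,.0693]])[0];go(*P,1.380);print(inD())"
```

```text
clock 6.5 pos [ 0.4915 -0.0527  0.0693] rpy [ 3.141e+00 -1.000e-03 -1.900e-01] F [-11.4   3.   22.3] open 0.0113
shift [ 0.0001 -0.061  -0.0001] turn [ 0.001  -0.0005  0.0007] q7 -0.3
[-1.01e-01  1.00e-04  6.93e-02]
```

Request:
jog_arm(targets=[[[0, 0, -0.0018], [0, 0, 0]], [[0, 0, 0], [0, 0, 0]]])

```text
clock: 6.7
ee_pos: [0.4916, -0.0534, 0.0694]
eef_rot: [3.141, -0.001, -0.191]
ft_force: [-1.5, -1.1, 2.8]
opening: 0.0111
```

```bash
python3 -c "
from h import *
P=place(DOCK,[[-.04,0,.0693]])[0];go(*P,1.380);print(inD())"
```

```text
clock 6.7 pos [ 0.4916 -0.0534  0.0694] rpy [ 3.141e+00 -1.000e-03 -1.910e-01] F [-1.5 -1.1  2.8] open 0.0111
shift [-0.0002 -0.0617  0.0001] turn [ 0.0007 -0.0008 -0.    ] q7 -0.3
[-0.1017 -0.0002  0.0694]
```

Request:
jog_arm(targets=[[[0, -0.004, -0.0002], [0, 0, 0]], [[0, -0.006, 0], [0, 0, 0]], [[0, -0.006, 0], [0, 0, 0]], [[0, -0.006, 0], [0, 0, 0]], [[0, -0.004, 0], [0, 0, 0]], [[0, 0, 0], [0, 0, 0]]])

```text
clock: 7.3
ee_pos: [0.4966, -0.0267, 0.0694]
eef_rot: [-3.142, -0.0, -0.19]
ft_force: [-0.2, -1.6, 3.3]
opening: 0.0114
```

```bash
cat >>h.py <<'E'
def fd():
    s=arm.read_state();F=s['ft_force'];c,n=np.cos(DOCK[2]),np.sin(DOCK[2])
    print('Fdock',np.round([c*F[0]+n*F[1],-n*F[0]+c*F[1],F[2]],1),'M',s['torque'].round(2),'tcpD',inD())
E
python3 -c "
from h import *
P=place(DOCK,[[-.04,0,.0693]])[0];go(*P,1.380);fd()"
```

```text
clock 7.3 pos [ 0.4966 -0.0267  0.0694] rpy [-3.142 -0.    -0.19 ] F [-0.2 -1.6  3.3] open 0.0114
shift [ 0.     -0.0346  0.0001] turn [-0.     -0.0004  0.0013] q7 -0.36
Fdock [-1.6 -0.1  3.3] M [ 0.05 -0.16 -0.03] tcpD [-0.0746 -0.      0.0694]
```

Request:
jog_arm(targets=[[[0, -0.003, -0.0002], [0, 0, 0]], [[0, -0.005, 0], [0, 0, 0]], [[0, -0.005, 0], [0, 0, 0]], [[0, -0.005, 0], [0, 0, 0]], [[0, -0.005, 0], [0, 0, 0]], [[0, -0.004, 0], [0, 0, 0]], [[0, 0, 0], [0, 0, 0]]])

```text
clock: 8.0
ee_pos: [0.5015, -0.0003, 0.0694]
eef_rot: [-3.142, 0.0, -0.19]
ft_force: [-0.7, -1.3, 3.0]
opening: 0.0108
```

```bash
python3 -c "
from h import *
fd()
t=arm.grab_frame('top')[:,:,::-1];s=arm.grab_frame('scene')[:,:,::-1]
o=np.hstack([cv2.resize(t[190:290,230:330],(400,400),interpolation=2),cv2.resize(s[190:270,250:330],(400,400),interpolation=2)])
cv2.imwrite('pics/c.png',o)"
```

```text
Fdock [-1.4  0.4  3. ] M [-0.1  -0.03  0.03] tcpD [-0.0477  0.0002  0.0694]
```

View pics/c.png

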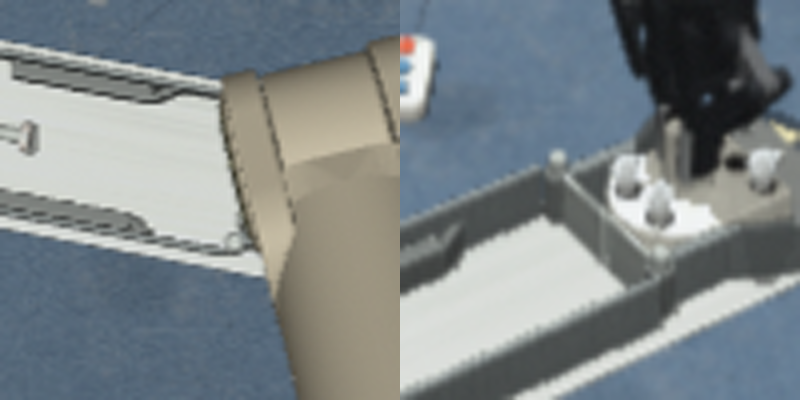

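Request:
jog_arm(targets=[[[0, -0.003, -0.0001], [0, 0, 0]], [[0, -0.005, 0], [0, 0, 0]], [[0, -0.005, 0], [0, 0, 0]], [[0, -0.005, 0], [0, 0, 0]], [[0, -0.005, 0], [0, 0, 0]], [[0, -0.005, 0], [0, 0, 0]], [[0, -0.003, 0], [0, 0, 0]]])

```text
clock: 8.8
ee_pos: [0.5072, 0.0276, 0.0696]
eef_rot: [3.139, 0.0, -0.192]
ft_force: [-2.3, -8.4, 5.5]
opening: 0.0111
```

```bash
python3 -c "
from h import *
fd()"
```

```text
Fdock [-8.7  0.6  5.5] M [-1.92  0.34 -0.09] tcpD [-0.0192 -0.0002  0.0696]
```

Request:
jog_arm(targets=[[[0, -0.003, 0], [0, 0, 0]], [[0, -0.005, 0], [0, 0, 0]], [[0, -0.005, 0], [0, 0, 0]], [[0, -0.005, 0], [0, 0, 0]], [[0, -0.005, 0], [0, 0, 0]], [[0, -0.005, 0], [0, 0, 0]], [[0, -0.003, 0], [0, 0, 0]]])

```text
clock: 9.5
ee_pos: [0.5132, 0.0576, 0.0696]
eef_rot: [3.138, -0.0, -0.193]
ft_force: [-2.6, -8.9, 7.6]
opening: 0.0116
```

```bash
python3 -c "
from h import *
fd()"
```

```text
Fdock [-9.2  0.9  7.6] M [-2.1   0.33 -0.08] tcpD [ 0.0113 -0.0004  0.0696]
```

Request:
jog_arm(targets=[[[0, -0.004, -0.0002], [0, 0, 0]], [[0, -0.005, -0.0002], [0, 0, 0]], [[0, -0.005, 0], [0, 0, 0]], [[0, -0.005, 0], [0, 0, 0]], [[0, -0.005, 0], [0, 0, 0]], [[0, -0.005, 0], [0, 0, 0]], [[0, -0.003, 0], [0, 0, 0]]])

```text
clock: 10.2
ee_pos: [0.5189, 0.0913, 0.0695]
eef_rot: [3.141, 0.001, -0.191]
ft_force: [-0.4, -4.1, 0.3]
opening: 0.0111
```

```bash
python3 -c "
from h import *
fd()"
```

```text
Fdock [-4.1 -0.4  0.3] M [-0.82  0.02 -0.01] tcpD [0.0455 0.0004 0.0695]
```

Request:
jog_arm(targets=[[[0, -0.004, -0.0001], [0, 0, 0]], [[0, -0.005, 0], [0, 0, 0]], [[0, -0.005, 0], [0, 0, 0]], [[0, -0.005, 0], [0, 0, 0]], [[0, -0.005, 0], [0, 0, 0]], [[0, -0.003, 0], [0, 0, 0]], [[0, 0, 0], [0, 0, 0]]])

```text
clock: 10.9
ee_pos: [0.5244, 0.1186, 0.07]
eef_rot: [-3.141, 0.0, -0.19]
ft_force: [1.1, 2.0, -2.5]
opening: 0.0109
```

```bash
python3 -c "
from h import *
fd()"
```

```text
Fdock [ 2.2 -0.7 -2.5] M [ 0.33 -0.08  0.01] tcpD [0.0734 0.0003 0.07  ]
```

Request:
jog_arm(targets=[[[0, -0.003, 0.0003], [0, 0, 0]], [[0, -0.004, 0.0002], [0, 0, 0]], [[0, -0.004, 0], [0, 0, 0]], [[0, -0.004, 0], [0, 0, 0]], [[0, -0.004, 0], [0, 0, 0]], [[0, -0.003, 0], [0, 0, 0]], [[0, 0, 0], [0, 0, 0]]])

```text
clock: 11.6
ee_pos: [0.5285, 0.1403, 0.0695]
eef_rot: [-3.141, 0.0, -0.19]
ft_force: [-0.1, 0.2, -2.1]
opening: 0.0112
```

```bash
python3 -c "
from h import *
fd()
s=arm.grab_frame('scene')[:,:,::-1]
cv2.imwrite('pics/d.png',cv2.resize(s[180:300,190:340],(750,600),interpolation=2))"
```

```text
Fdock [ 0.2  0.1 -2.1] M [ 0.19 -0.07  0.05] tcpD [0.0955 0.0003 0.0695]
```

View pics/d.png

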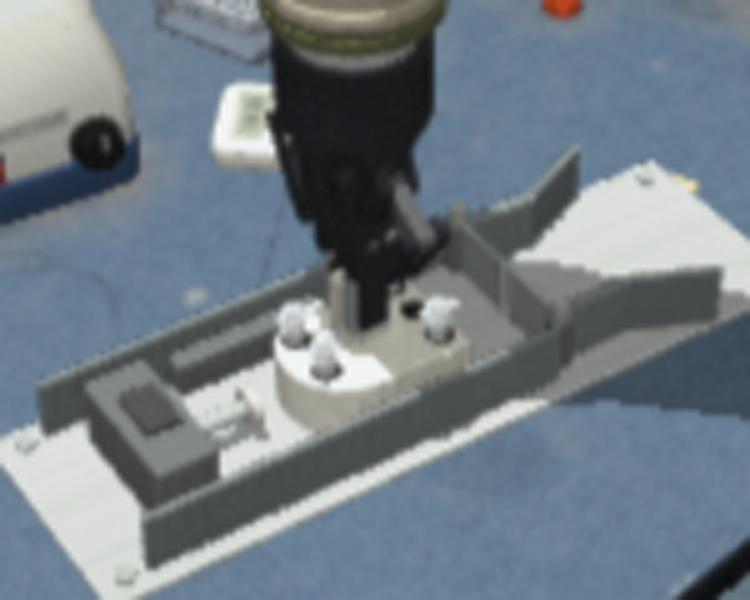

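Request:
jog_arm(targets=[[[0, -0.002, 0.0001], [0, 0, 0]], [[0, -0.0015, 0], [0, 0, 0]], [[0, -0.0015, 0], [0, 0, 0]], [[0, -0.001, 0], [0, 0, 0]], [[0, -0.001, 0], [0, 0, 0]], [[0, -0.001, 0], [0, 0, 0]], [[0, 0, 0], [0, 0, 0]]])

```text
clock: 12.35
ee_pos: [0.5302, 0.147, 0.0695]
eef_rot: [3.141, -0.0, -0.191]
ft_force: [-0.3, -2.4, 1.8]
opening: 0.0113
```

```bash
python3 -c "
from h import *
fd()"
```

```text
Fdock [-2.5 -0.1  1.8] M [-0.47 -0.08 -0.05] tcpD [ 1.024e-01 -1.000e-04  6.950e-02]
```

Request:
jog_arm(targets=[[[0, -0.001, -0.0001], [0, 0, 0]], [[0, -0.001, 0], [0, 0, 0]], [[0, -0.001, 0], [0, 0, 0]], [[0, 0, 0], [0, 0, 0]]])

```text
clock: 12.75
ee_pos: [0.5307, 0.1501, 0.0695]
eef_rot: [3.141, -0.0, -0.191]
ft_force: [-0.7, -2.7, 2.0]
opening: 0.0112
```

```bash
python3 -c "
from h import *
fd()"
```

```text
Fdock [-2.8  0.2  2. ] M [-0.52  0.02 -0.04] tcpD [0.1055 0.     0.0695]
```

Request:
jog_arm(targets=[[[0, -0.001, 0], [0, 0, 0]], [[0, -0.001, 0], [0, 0, 0]], [[0, 0, 0], [0, 0, 0]]])

```text
clock: 13.05
ee_pos: [0.531, 0.152, 0.0695]
eef_rot: [3.141, -0.0, -0.191]
ft_force: [-0.3, -3.1, 2.4]
opening: 0.011
```

```bash
python3 -c "
from h import *
fd()"
```

```text
Fdock [-3.1 -0.3  2.4] M [-0.61  0.05 -0.05] tcpD [0.1075 0.     0.0695]
```

Request:
jog_arm(targets=[[[0, -0.001, -0.0001], [0, 0, 0]], [[0, -0.001, -0.0001], [0, 0, 0]], [[0, -0.001, 0], [0, 0, 0]], [[0, 0, 0], [0, 0, 0]]])

```text
clock: 13.45
ee_pos: [0.5315, 0.1553, 0.0695]
eef_rot: [3.141, 0.0, -0.19]
ft_force: [-0.2, -0.7, -0.3]
opening: 0.0114
```

```bash
python3 -c "
from h import *
fd()"
```

```text
Fdock [-0.7  0.  -0.3] M [-0.17 -0.14 -0.01] tcpD [0.1107 0.0002 0.0695]
```

Request:
jog_arm(targets=[[[0, -0.001, 0], [0, 0, 0]], [[0, -0.001, 0], [0, 0, 0]], [[0, 0, 0], [0, 0, 0]]])

```text
clock: 13.75
ee_pos: [0.5318, 0.1568, 0.0695]
eef_rot: [3.141, 0.0, -0.191]
ft_force: [-0.6, -0.7, -0.3]
opening: 0.0109
```

```bash
python3 -c "
from h import *
fd()"
```

```text
Fdock [-0.8  0.5 -0.3] M [-0.38  0.04  0.01] tcpD [0.1123 0.0002 0.0695]
```

Request:
jog_arm(targets=[[[0, -0.001, 0], [0, 0, 0]], [[0, -0.001, 0], [0, 0, 0]], [[0, 0, 0], [0, 0, 0]]])

```text
clock: 14.05
ee_pos: [0.5321, 0.1581, 0.0696]
eef_rot: [3.14, 0.0, -0.191]
ft_force: [-1.7, -4.2, 2.9]
opening: 0.0114
```

```bash
python3 -c "
from h import *
fd()"
```

```text
Fdock [-4.5  0.9  2.9] M [-0.95  0.45 -0.07] tcpD [1.136e-01 1.000e-04 6.960e-02]
```

Request:
jog_arm(targets=[[[0, -0.001, 0], [0, 0, 0]], [[0, -0.001, 0], [0, 0, 0]], [[0, 0, 0], [0, 0, 0]]])

```text
clock: 14.35
ee_pos: [0.5324, 0.1591, 0.0697]
eef_rot: [3.138, 0.001, -0.192]
ft_force: [-4.6, -7.9, 4.9]
opening: 0.0111
```

```bash
python3 -c "
from h import *
fd()
s=arm.grab_frame('scene')[:,:,::-1]
cv2.imwrite('pics/e.png',cv2.resize(s[180:300,190:340],(750,600),interpolation=2))"
```

```text
Fdock [-8.6  3.   4.9] M [-1.57  0.78  0.03] tcpD [0.1146 0.     0.0697]
```

View pics/e.png

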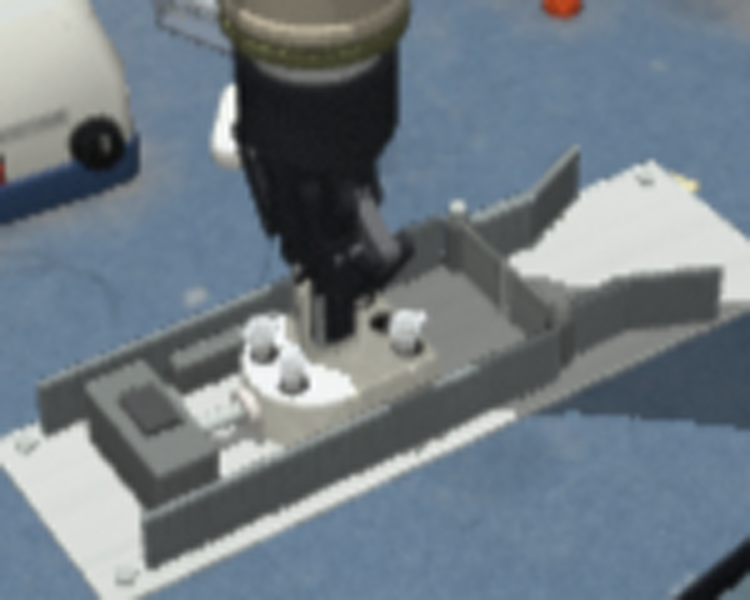

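Request:
jog_arm(targets=[[[-0.0002, 0, -0.0003], [0, 0, 0]], [[0, -0.001, 0], [0, 0, 0]], [[0, -0.001, 0], [0, 0, 0]], [[0, 0, 0], [0, 0, 0]]])

```text
clock: 14.8
ee_pos: [0.5326, 0.1604, 0.0697]
eef_rot: [3.138, 0.001, -0.193]
ft_force: [-3.7, -8.2, 3.6]
opening: 0.0112
```

```bash
python3 -c "
from h import *
fd()"
```

```text
Fdock [-8.8  2.1  3.6] M [-1.87  0.72 -0.01] tcpD [1.16e-01 1.00e-04 6.97e-02]
```

Request:
jog_arm(targets=[[[-0.0002, -0.001, -0.0002], [0, 0, 0]], [[0, -0.001, 0], [0, 0, 0]], [[0, 0, 0], [0, 0, 0]]])

```text
clock: 15.1
ee_pos: [0.5328, 0.1618, 0.0697]
eef_rot: [3.137, 0.001, -0.193]
ft_force: [-2.7, -11.3, 3.8]
opening: 0.0108
```

```bash
python3 -c "
from h import *
fd()
ims=[cv2.imread('pics/scene0.png'),arm.grab_frame('scene')[:,:,::-1].copy()]
cv2.imwrite('pics/now.png',ims[1])
for x in (.15,.155,.160,.165): print(x,proj('scene',place(DOCK,[[x,0,.032],[x,.011,.021]])).round(1).tolist())
cv2.imwrite('pics/f.png',np.hstack([cv2.resize(i[235:290,215:265],(400,440),interpolation=2) for i in ims]))"
```

```text
Fdock [-11.6   0.5   3.8] M [-2.32  0.61 -0.03] tcpD [1.174e-01 1.000e-04 6.970e-02]
0.15 [[241.8, 256.5], [244.3, 262.3]]
0.155 [[240.1, 257.3], [242.5, 263.1]]
0.16 [[238.3, 258.1], [240.8, 263.9]]
0.165 [[236.6, 258.8], [239.0, 264.7]]
```

View pics/f.png

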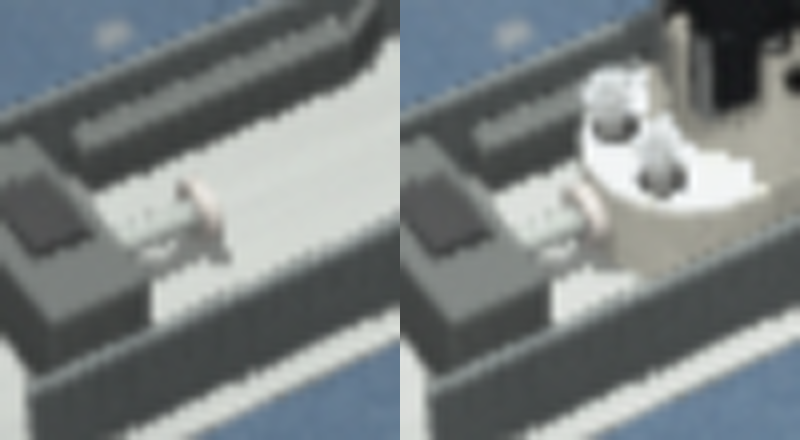

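Request:
jog_arm(targets=[[[0, -0.001, -0.0002], [0, 0, 0]], [[0, -0.001, 0], [0, 0, 0]], [[0, -0.0005, 0], [0, 0, 0]], [[0, 0, 0], [0, 0, 0]]])

```text
clock: 15.55
ee_pos: [0.5331, 0.1632, 0.0699]
eef_rot: [3.135, 0.001, -0.194]
ft_force: [-4.2, -12.8, 5.1]
opening: 0.011
```

```bash
python3 -c "
from h import *
fd()
a=[cv2.cvtColor(i,cv2.COLOR_BGR2GRAY) for i in (cv2.imread('pics/scene0.png'),arm.grab_frame('scene')[:,:,::-1].copy())]
u=[cv2.resize(i[235:290,215:265],None,fx=8,fy=8,interpolation=2) for i in a]
t=u[0][170:235,168:205];r=cv2.matchTemplate(u[1][150:260,130:215],t,cv2.TM_CCOEFF_NORMED);_,v,_,l=cv2.minMaxLoc(r);print(v,l[0]+130-168,l[1]+150-170)"
```

```text
Fdock [-13.3   1.7   5.1] M [-3.02  0.95  0.06] tcpD [1.188e-01 1.000e-04 6.990e-02]
0.9580591917037964 -17 9
```

Request:
jog_arm(targets=[[[0, -0.0008, -0.0002], [0, 0, 0]], [[0, 0, 0], [0, 0, 0]], [[0, 0, 0], [0, 0, 0]], [[0, 0, 0], [0, 0, 0]], [[0, 0, 0], [0, 0, 0]], [[0, 0, 0], [0, 0, 0]], [[0, 0, 0], [0, 0, 0]]])

```text
clock: 16.3
ee_pos: [0.5332, 0.1638, 0.0699]
eef_rot: [3.135, 0.001, -0.194]
ft_force: [-4.5, -12.4, 3.5]
opening: 0.011
```

```bash
python3 -c "
from h import *
fd()
a=[cv2.cvtColor(i,cv2.COLOR_BGR2GRAY) for i in (cv2.imread('pics/scene0.png'),arm.grab_frame('scene')[:,:,::-1].copy())]
u=[cv2.resize(i[235:290,215:265],None,fx=8,fy=8,interpolation=2) for i in a]
t=u[0][170:235,168:205];r=cv2.matchTemplate(u[1][150:260,130:215],t,cv2.TM_CCOEFF_NORMED);_,v,_,l=cv2.minMaxLoc(r);print(v,l[0]+130-168,l[1]+150-170)"
```

```text
Fdock [-13.    2.1   3.5] M [-3.03  0.84  0.04] tcpD [1.194e-01 1.000e-04 6.990e-02]
0.9502485990524292 -19 10
```

Request:
jog_arm(targets=[[[0, 0.001, 0], [0, 0, 0]], [[0, 0.001, 0], [0, 0, 0]], [[0, 0.001, 0], [0, 0, 0]], [[0, 0.001, 0], [0, 0, 0]], [[0, 0.001, 0], [0, 0, 0]], [[0, 0.001, 0], [0, 0, 0]], [[0, 0.001, 0], [0, 0, 0]], [[0, 0, 0], [0, 0, 0]]])

```text
clock: 17.15
ee_pos: [0.5322, 0.1597, 0.0699]
eef_rot: [3.139, 0.001, -0.192]
ft_force: [1.7, -5.1, -4.0]
opening: 0.0115
```

```bash
python3 -c "
from h import *
fd();go(0,0,0,1.38)"
```

```text
Fdock [-4.7 -2.6 -4. ] M [-1.31 -0.19 -0.07] tcpD [0.1152 0.0003 0.0699]
clock 17.15 pos [0.5322 0.1597 0.0699] rpy [ 3.139e+00  1.000e-03 -1.920e-01] F [ 1.7 -5.1 -4. ] open 0.0115
shift [-0.4919  0.2582  0.0708] turn [ 0.0022  0.0007 -0.0013] q7 -0.75
```

Request:
jog_arm(targets=[[[0, 0.001, 0.0003], [0, 0, 0]], [[0, 0.001, 0], [0, 0, 0]], [[0, 0.001, 0], [0, 0, 0]], [[0, 0, 0], [0, 0, 0]]])

```text
clock: 17.55
ee_pos: [0.5316, 0.1583, 0.0702]
eef_rot: [3.141, 0.0, -0.191]
ft_force: [0.9, -2.5, -3.8]
opening: 0.0112
```

Request:
jog_arm(targets=[[[0, 0, 0], [0, 0, 0]], [[0, 0, 0], [0, 0, 0]], [[0, 0, 0], [0, 0, 0]], [[0, 0, 0], [0, 0, 0]], [[0, 0, 0], [0, 0, 0]]], hand=0.045)

```text
clock: 18.05
ee_pos: [0.5319, 0.1584, 0.0704]
eef_rot: [3.141, -0.0, -0.191]
ft_force: [0.2, -0.4, -0.3]
opening: 0.045
```

Request:
jog_arm(targets=[[[0, 0, -0.01], [0, 0, 0]], [[0, 0, -0.02], [0, 0, 0]], [[0, 0, -0.03], [0, 0, 0]], [[0, 0, -0.04], [0, 0, 0]], [[0, 0, -0.05], [0, 0, 0]], [[0, 0, -0.04], [0, 0, 0]], [[0, 0, 0], [0, 0, 0]]])

```text
clock: 18.75
ee_pos: [0.5341, 0.1598, 0.2678]
eef_rot: [-3.137, -0.01, -0.191]
ft_force: [0.7, 0.3, -0.1]
opening: 0.0449
```

Request:
jog_arm(targets=[[[0, 0.04, 0], [0, 0, 0]], [[0, 0.04, 0], [0, 0, 0]], [[0, 0.04, 0], [0, 0, 0]], [[0, 0.04, 0], [0, 0, 0]], [[0, 0.04, 0], [0, 0, 0]], [[0, 0.04, 0], [0, 0, 0]], [[0, 0.02, 0], [0, 0, 0]], [[0, 0, 0], [0, 0, 0]]])

```text
clock: 19.55
ee_pos: [0.4815, -0.101, 0.2606]
eef_rot: [3.14, 0.0, -0.197]
ft_force: [-0.5, 0.3, 0.1]
opening: 0.0448
```

```bash
python3 -c "
from h import *
t=arm.grab_frame('top')[:,:,::-1];s=arm.grab_frame('scene')[:,:,::-1]
o=np.vstack([cv2.resize(t[180:280,145:355],(630,300),interpolation=2),cv2.resize(s[190:290,170:380],(630,300),interpolation=2)])
cv2.imwrite('pics/g.png',o)
a=cv2.imread('pics/top0.png')
for n,(r0,r1,c0,c1) in {'timer':(144,178,280,318),'marker':(252,282,150,205)}.items(): print(n,np.abs(a[r0:r1,c0:c1].astype(int)-t[r0:r1,c0:c1]).mean().round(2))"
```

```text
timer 4.16
marker 3.28
```

View pics/g.png

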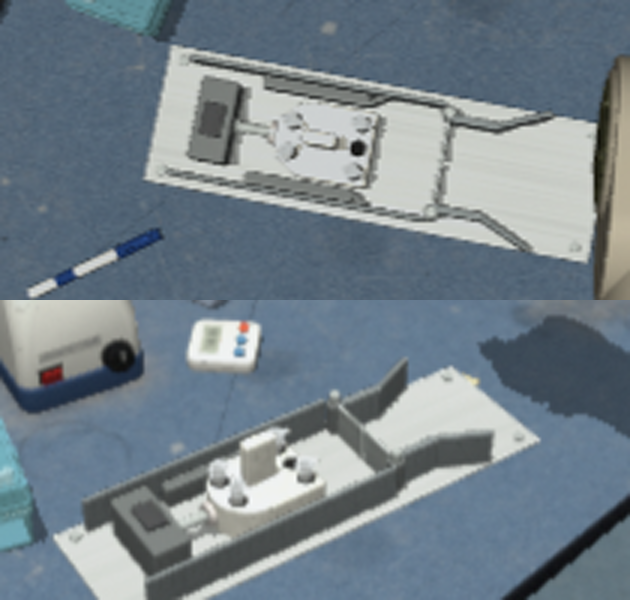

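The carrier sits upright inside with its rear well past the flaps. Both flaps are shut across the lane, and the timer and marker look unmoved. Handing in.

```bash
python3 -c "
from station import arm
print(arm.job_done())"
```

```text
the job is handed in; nothing more can be done
None
```

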